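Tare the bowl, then weigh the burner jets

TASK

Weigh the two brass burner jets: set the empty white bowl upright in the middle of the scale's pan and let go, press the orange tare key fully in for half a second and release it, and only then lower both jets gently into the bowl and leave them there. The scale's head is held only by a stiff friction hinge, so do not push it out of its angle; do not bear down hard on the pan or drop anything onto it, do not press the key again once a jet is in the bowl, and leave the tin of rods, the brown solvent bottle and the screwdriver where they stand.

Things in the scene. Friction and masses are not known exactly. Their poses are not given: they have to be found in the camera images.
- scale: White bench scale fixed to the bench, 240 x 170 mm, body top 36 mm above the bench. Origin: centre of its underside. x points from the pan to the head (away from the operator), y to the left, z up. It carries a round steel pan near the operator and, at the back on a short pillar, a grey tilting head 150 mm wide.
- pan_top (a point): Centre of the top of the round steel pan (diameter 124 mm, top 52 mm above the bench when unloaded, 35 mm to the -x side of the scale's origin).
- pan (a joint): How far the sprung pan is pressed down, m: about 0.0003 unloaded, about 3 N per mm, bottoms at 0.006. More than 0.0045 is bearing down too hard.
- head (a joint): Angle of the head's face from horizontal, rad (0.46 to 0.62 at the start): the hinge lies along scale y at the lower edge of the face, and the face rises away from the operator. A stiff friction hinge (about 0.8 N m): more than about 17 N on the tare key, pressed square, swings it flatter.
- head_top (a point): Middle of the outer edge of the head's hood: a clear plastic plate across the head's whole width, 6 mm thick, standing 58 mm out square from the face, its near side 20 mm up-slope of the tare key's centre. It overhangs the key, so the key is reached not from straight above but by a tool tilted square to the face, or a little (up to 0.15 rad) steeper. Axes: x up-slope, y left, z out of the face.
- key_foot (a point): Point on the head's face under the middle of the orange round tare key (diameter 26 mm), 40 mm right of the head's middle, 46 mm up-slope of the hinge; a dark display lies to its left. z points out of the face (press along -z), x up-slope, y left. The key is screwed in more or less: its top stands 8 to 16 mm out of the face, differing each time, so feel for it.
- tare (a joint): Travel of the tare key, m: 0 released, 0.004 fully in; springs back; 1.5 N to start it, 5 N fully in, 8 mm proud of its black surround when out. It counts as pressed beyond 0.003.
- bowl: Small white ceramic bowl, 34 mm high, outer diameter 58 mm at the foot, 65 mm at 14 mm up and 68 mm at the rim, wall and floor 4 mm, 150 g. Origin: centre of its underside, z up. It can be gripped across its diameter.
- bowl_in (a point): Centre of the bowl's inner floor, 4 mm above its underside.
- jet_a: Brass burner jet standing upright, 50 mm tall, round, about 80 g: foot diameter 22 mm (12 mm high), waist 15 mm, head diameter 18 mm from 31 to 50 mm up. Origin: centre of its underside, z along its length.
- jet_a_mid (a point): Middle of jet_a, 25 mm above its underside.
- jet_b: The second brass jet, same as jet_a. Both jets fit standing side by side in the bowl.
- jet_b_mid (a point): Middle of jet_b, 25 mm above its underside.
- tin: Ribbed steel tin with coloured glass rods, diameter 73 mm, tin 70 mm and with the rods 108 mm high; leave alone. Origin: centre of its underside.
- solvent: Brown glass solvent bottle with a black cap, diameter 60 mm, 150 mm high; leave alone. Origin: centre of its underside.
- driver: Screwdriver with a blue handle lying on the bench behind the scale; leave alone. Origin on its underside, x along it.
Things that resemble listed ones, but are neither listed nor needed, are in the scene too. Of the things like the bowl, leave any that is green; of the rest the larger one is meant. Leave any purple look-alike of the jet_b alone.

How it is judged:
By the outcome, as a careful person would: the job done as asked, in the order asked, and still so for the second after the job is handed in, with the robot touching nothing.
It also fails if it takes over 72 s, if anything falls off the work surface, if the arm or the gripper's body presses on something with over 40 N, if the wrist force passes 120 N, or if a joint passes its speed limit or range.

ROBOT

A 6-joint arm with a two-finger parallel gripper is mounted at the origin on the work surface. World frame = base frame: x ahead of the robot, y to its left, z up, the work surface at z = 0. Lengths are in mm, angles in rad, forces in N, time in s.
With the tool pointing down it reaches from about 350 to 875 mm from the base axis. Payload 4.2 kg.
Tool frame: the origin (TCP) lies between the finger pads; the fingertips stand 25 mm ahead of it and the grasp point (between the pads) lies 6 mm ahead of it; z points along the fingers, y is the line along which they close (so a half turn about z gives the same grasp; the last joint's range is limited). The gripper opens to 85 mm and grips with 20 to 120 N. Pads are 22 mm wide; open, the fingers measure 114 mm over their backs; the gripper's body (76 mm by 85 mm) begins 54 mm behind the grasp point. The pads swing forward as they close: fully open they stand 13 mm farther back than shut.
Start: joints at [-0.876, 0.385, 0.008, 0, -1.194, -0.259], TCP at [263.847, -566.555, 256.312] pointing down, gripper open.
Joint ranges: [-3.14, 3.14], [-1.21, 2.06], [-1.07, 1.41], [-3.16, 2.05], [-2.99, -0.16], [-3.1, 3.1]. Speed limits (rad/s): [2.79, 2.79, 3.14, 3.14, 3.14, 3.14].

INTERFACE

Orientations are given as a unit quaternion [x, y, z, w].
In Python, from bench import arm gives the robot as it stands.
- The arm moves only by the shell command python3 -m pendant 'ROWS'. ROWS is JSON, a list of rows, each a list of 7 numbers: the shift along the tool's x, y, z in m, then the turn, a rotation vector about the tool's x, y, z in degrees, then the finger opening in m, from 0 to 0.0854. In form: [[x, y, z, wx, wy, wz, fingers], ...]. A call has 1 to 12 rows; each row shifts and turns the commanded pose from where the row before left it, along the tool's axes as they then stand; what a row does not reach is not made up. A row lasts 1/10 s, in which the tool goes at most 50 mm and 8.59 degrees, less where a joint would pass 70% of its speed; a pose out of reach is approached as far as the arm can. A call is refused whole if a number of a shift passes 0.05 or a number of a turn 8.59, either way. A call with a gripper value outside its range is refused whole. The fingers move at their own pace and stop on an object; the grip force is fixed at half the most. Time passes only in rows, so rows that do not move let the fingers close. It gives the time, the measured TCP pose, the force, the opening and the grip force at its end, in the units of the state.
- arm.read_state(): the state, without advancing time (a new reading comes with each control period).
- arm.get_image(name): name is "scene" or "top" or "wrist"; returns a dict with "image" (480x640x3 uint8, red, green, blue), "fx", "fy", "cx", "cy" (pixels), "k1" (the pictures are not rectified: a ray, as slopes to the right and down, at radius r is drawn at 1 + k1 r^2 times it, then the intrinsics apply), "xyz" and "rotation" of the camera in the world. Camera axes: x right, y down, z forward; pixel columns grow to the right and rows downward; lengths in mm; the calibration is good to about 2 mm. A picture is of the moment at which its call begins. There is no depth.
- arm.job_done(): hands the job in; it is judged then, once.
The state is a dict: "clock": time; "joints": joint angles; "joint_vel": joint speeds; "joint_efforts": joint torques, N m; "position": TCP position; "ee_rot": TCP orientation; "contact_force": force on the tool from outside, world axes, zero at the start; "wrist_torque": the same for the moment, N m; "gripper_width": finger opening in mm; "grasp_force": force on a finger pad.
Only numpy, scipy, OpenCV 4.12 (cv2) and the standard library are available. Lean on these libraries where they do the work, as an engineer would, in place of code of your own. Each camera call takes 0.05 s, during which the arm holds its last target. There are 200 camera calls.

## Working session

There is one attempt and no reset: what is moved stays moved. The work goes in short steps, Python scripts to look and compute and a shell command to move; the robot and the scene stay as the last step left them, time stands still between calls to the robot, and variables do not carry over. Pictures are saved under pics/ and viewed, at most 10 in all, crops included, and the job is handed in when it is done.

```bash
ls; mkdir -p pics; cat > h.py <<'E'
import numpy as np, cv2, json
from scipy.spatial.transform import Rotation as R
from bench import arm
def snap(name,fn):
    d=arm.get_image(name); cv2.imwrite(f'pics/{fn}.png',cv2.cvtColor(d['image'],cv2.COLOR_RGB2BGR))
    np.save(f'pics/{fn}.npy',{k:v for k,v in d.items() if k!='image'},allow_pickle=True)
    return d
def cal(fn): return np.load(f'pics/{fn}.npy',allow_pickle=True).item()
def rot(c):
    r=np.array(c['rotation'],float)
    return r if r.shape==(3,3) else R.from_quat(r).as_matrix()
def ray(c,u,v):
    p=np.array([(u-c['cx'])/c['fx'],(v-c['cy'])/c['fy']]); q=p.copy()
    for _ in range(20): q=p/(1+c['k1']*(q@q))
    return np.array(c['xyz'],float),rot(c)@np.array([q[0],q[1],1])
def at_z(c,u,v,z):
    o,d=ray(c,u,v); return o+d*(z-o[2])/d[2]
def proj(c,P):
    q=rot(c).T@(np.array(P,float)-np.array(c['xyz'])); s=q[:2]/q[2]; s=s*(1+c['k1']*(s@s))
    return s[0]*c['fx']+c['cx'],s[1]*c['fy']+c['cy']
def tri(*a):
    A=np.zeros((3,3));b=np.zeros(3)
    for c,u,v in a:
        o,d=ray(c,u,v);d=d/np.linalg.norm(d);M=np.eye(3)-np.outer(d,d);A+=M;b+=M@o
    return np.linalg.solve(A,b)
E
python3 - <<'E'
from h import *
for n in('scene','top'):
    d=snap(n,n+'0'); print(n,d['xyz'],d['rotation'],d['fx'],d['k1'])
print(arm.read_state())
E
```

```text
pics
scene [1367.78028385  468.20972067  742.92961544] [ 0.45000859  0.76453951 -0.4038312  -0.22336508] 612.3620135976283 -0.14639180271061306
top [ 337.92422668   13.90680592 1394.60651587] [-0.7028143   0.70618033 -0.06871856  0.05137268] 583.5252450096095 -0.14367821003041853
{'clock': 0.1, 'joints': array([-8.76432567e-01,  3.85471949e-01,  6.78626104e-03, -4.22903204e-04,
       -1.19399043e+00, -2.58649612e-01]), 'joint_vel': array([ 0.00225838, -0.00129892,  0.00328826,  0.0013192 , -0.00102743,
        0.00042371]), 'joint_efforts': array([-8.46505372e-04, -3.93320024e+01,  1.88928115e+01,  4.19792980e+00,
       -2.65820490e-03, -1.01260600e-06]), 'position': array([ 263.63841796, -566.1673536 ,  255.34667258]), 'ee_rot': array([-2.16061602e-01,  9.76379261e-01,  9.25343733e-04, -2.56459638e-04]), 'contact_force': array([ 0.20089821, -0.83673287, -0.36194586]), 'wrist_torque': array([0.05695117, 0.03474538, 0.06755956]), 'grasp_force': 0.0, 'gripper_width': 85.41460663387434}
```

View pics/top0.png

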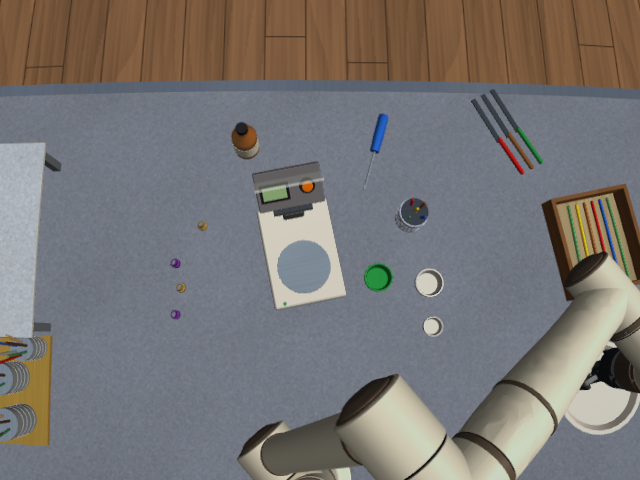

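View pics/scene0.png

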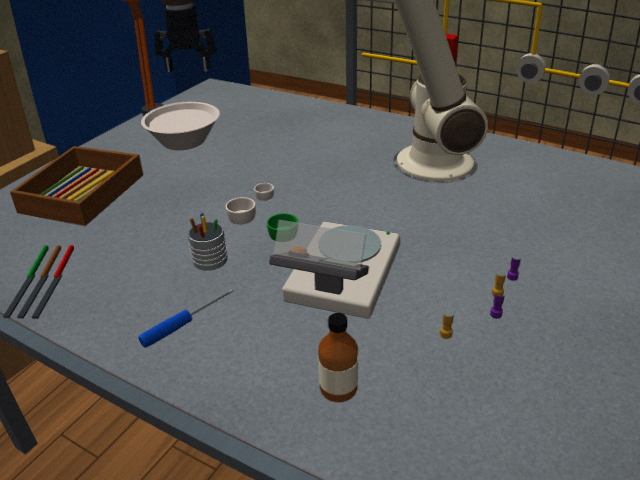

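The top view shows the scale with its pan at (304,267), head at (288,187) and orange key at (307,186). Bowl candidates are white (429,283), small white (432,326), green (377,278), and a big wash basin at (600,390) that is far too large. Jet candidates are brass (202,226) and (181,288), and purple (175,263) and (175,315). I choose the white bowl at (429,283) and the two brass jets, and check them in one enlarged mosaic.

```bash
python3 - <<'E'
from h import *
t=cv2.imread('pics/top0.png'); s=cv2.imread('pics/scene0.png')
def crop(im,x,y,w,h,k):
    o=cv2.resize(im[y:y+h,x:x+w],None,fx=k,fy=k,interpolation=cv2.INTER_CUBIC)
    return o
A=crop(t,360,260,100,75,4)   # 400x300
B=crop(t,160,215,50,75,4)    # 200x300
C=crop(s,425,250,50,75+25,4)[100:] # 200x300 origin (425,275)
D=crop(t,245,155,100,75,4)   # 400x300
E=crop(t,265,235,100,75,4)
cv2.imwrite('pics/m1.png',np.vstack([np.hstack([A,B,C]),np.hstack([D,E])]))
# sizes
c=cal('top0')
for u,v,z in[(415,283,34),(443,283,34),(429,283,34),(429,283,0),(202,226,50),(181,288,50),(304,267,52),(432,326,20),(377,278,34)]: print(u,v,at_z(c,u,v,z).round(1))
print(c['cx'],c['cy'])
E
```

```text
415 283 [ 453.8 -254.1   34. ]
443 283 [ 453.1 -321.2   34. ]
429 283 [ 453.5 -287.5   34. ]
429 283 [ 456.4 -295.1    0. ]
202 226 [588.5 246.1  50. ]
181 288 [443.  291.5  50. ]
304 267 [491.    7.1  52. ]
432 326 [ 352.8 -294.5   20. ]
377 278 [ 466.3 -164.2   34. ]
315.4579560749998 233.99062729790336
```

View pics/m1.png

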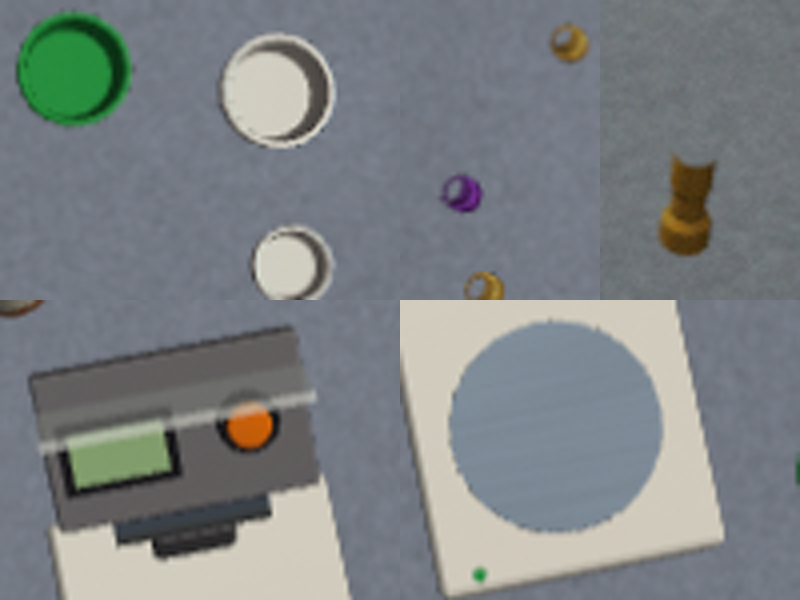

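The mosaic confirms the choice. The white bowl's rim is centred at mosaic (277,91), about 28 px or 68 mm wide. The small white one is about 47 mm, and the other is green. The brass jets are at (569,42) and (484,290) beside a purple one, and the pan circle is centred at (556,427). The key is at (249,425).

```bash
cat >> h.py <<'E'
def goto(xyz,yaw,tiltv=None):
    "print tool-frame shift (mm) and turn (deg) from measured pose; closing axis y at world angle yaw+90"
    s=arm.read_state(); Rm=R.from_quat(s['ee_rot']).as_matrix()
    y=np.array([-np.sin(yaw),np.cos(yaw),0]); z=np.array([0,0,-1.]) if tiltv is None else tiltv/np.linalg.norm(tiltv)
    T=np.column_stack([np.cross(y,z),y,z])
    rv=R.from_matrix(Rm.T@T).as_rotvec(degrees=True)
    d=np.array(xyz)-s['position']
    print('pos',s['position'].round(1),'F',s['contact_force'].round(2),'turn',rv.round(2),'shift before',(Rm.T@d).round(1),'after turn',(T.T@d).round(1),'t',s['clock'])
E
python3 - <<'E'
from h import *
c=cal('top0');s=cal('scene0')
m=lambda x,y,ox,oy:(ox+(x+.5)/4-.5,oy+(y+.5)/4-.5)
p=at_z(c,*m(156,127,265,235),52); print('pan',p)
a=at_z(c,*m(45,297,265,235),36);b=at_z(c,*m(323,240,265,235),36); e=a-b; print('front len',np.linalg.norm(e)); yaw=np.arctan2(e[1],e[0])-np.pi/2; print('yaw',yaw)
bw=at_z(c,*m(277,91,360,260),34); print('bowl',bw, proj(s,[bw[0],bw[1],34]))
key=m(249,125,245,155)
for z in(70,80,90,100):
    k=at_z(c,*key,z); print('key',z,k.round(1),proj(s,k))
# jets: brass masks
for n,cc,boxes in(('top0',c,[(190,215,215,238),(170,278,192,298)]),('scene0',s,[(435,305,460,345),(488,268,510,300)])):
    im=cv2.cvtColor(cv2.imread(f'pics/{n}.png'),cv2.COLOR_BGR2HSV)
    for x0,y0,x1,y1 in boxes:
        q=im[y0:y1,x0:x1]; M=((q[...,0]>8)&(q[...,0]<30)&(q[...,1]>110)).astype(np.uint8)
        yy,xx=np.nonzero(M); print(n,M.sum(),'bbox',x0+xx.min(),x0+xx.max(),y0+yy.min(),y0+yy.max(),'cen',x0+xx.mean(),y0+yy.mean())
for j in([588,246],[443,291]):
    print([np.round(proj(cc,j+[z]),1) for cc in(c,s) for z in(0,25,50)])
T=R.from_quat(arm.read_state()['ee_rot']).as_matrix()
goto([bw[0],bw[1],256],yaw)
E
```

```text
pan [492.48579807   7.95099247  52.        ]
front len 164.76522918531364
yaw 0.19668431781221596
bowl [ 454.95629547 -287.29227487   34.        ] (np.float64(240.6713055481647), np.float64(203.99416947661607))
key 70 [ 6.796e+02 -2.000e-01  7.000e+01] (np.float64(295.58586384494964), np.float64(285.8455672593016))
key 80 [ 6.77e+02 -1.00e-01  8.00e+01] (np.float64(296.13322057266737), np.float64(280.564782829033))
key 90 [674.4   0.   90. ] (np.float64(296.68551466986514), np.float64(275.24175808414225))
key 100 [6.718e+02 1.000e-01 1.000e+02] (np.float64(297.2427733499416), np.float64(269.8763494492073))
top0 39 bbox 199 206 222 229 cen 202.97435897435898 226.23076923076923
top0 45 bbox 178 185 283 291 cen 181.95555555555555 287.3777777777778
scene0 223 bbox 440 452 315 338 cen 446.31390134529147 327.2466367713005
scene0 190 bbox 492 504 275 295 cen 498.37368421052633 285.7736842105263
[array([205.5, 230. ]), array([203.8, 228.1]), array([202. , 226.2]), array([443.9, 329.2]), array([445.3, 318.6]), array([446.7, 307.7])]
[array([185.4, 289.6]), array([183.4, 288.8]), array([181.2, 288. ]), array([493.1, 290.3]), array([495., 280.]), array([496.9, 269.5])]
pos [ 263.6 -566.2  255.3] F [ 0.2  -0.84 -0.36] turn [ 0.11 -0.02 13.69] shift before [-291.1  172.1   -0.4] after turn [-242.1  236.1   -0.7] t 0.1
```

```bash
python3 -m pendant '[[0,0,0,0,0,6.85,0.0854],[0,0,0,0,0,6.85,0.0854],[-0.030,0.0295,0,0,0,0,0.0854],[-0.030,0.0295,0,0,0,0,0.0854],[-0.030,0.0295,0.008,0,0,0,0.0854],[-0.030,0.0295,0.008,0,0,0,0.0854],[-0.030,0.0295,0.008,0,0,0,0.0854],[-0.030,0.0295,0.008,0,0,0,0.0854],[-0.031,0.0295,0.008,0,0,0,0.0854],[-0.031,0.0295,0,0,0,0,0.0854],[0,0,0,0,0,0,0.0854],[0,0,0,0,0,0,0.0854]]'
python3 - <<'E'
from h import *
d=snap('wrist','w1'); print(d['xyz'],d['rotation'],d['fx'],d['k1'])
goto([455,-287,100],0.197)
c=cal('w1'); print(proj(c,[455,-287,34]),proj(c,[455,-287,0]))
E
```

```text
clock: 1.3
position: [455.4, -286.8, 215.9]
ee_rot: [-0.099, 0.995, 0.0, -0.0]
contact_force: [-0.4, -0.3, 0.4]
gripper_width: 85.6
grasp_force: 0.0
[ 376.03602695 -303.01905877  334.41823364] [0.62493755 0.76411124 0.12404496 0.10099463] 332.1687997796311 0.012051591564686014
pos [ 454.9 -287.6  216. ] F [ 0.17 -0.5   0.41] turn [ 0.03 -0.04  0.01] shift before [ -0.3   0.5 116. ] after turn [ -0.2   0.6 116. ] t 1.35
(np.float64(318.2646456650934), np.float64(218.55390028390408)) (np.float64(318.26019042390243), np.float64(210.00158763162943))
```

View pics/w1.png

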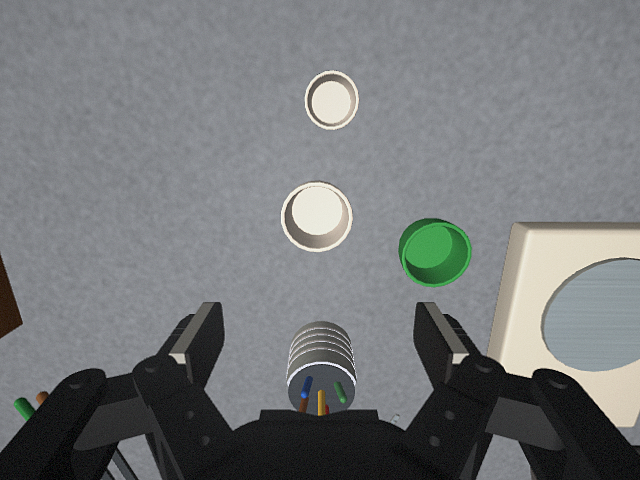

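The wrist view shows the white bowl's rim centred at (316.5,216), about 71 px wide and within 2 mm of the estimate. The small white bowl is at (331,100), the green one at (435,252) and the tin at (321,370). I lower and grip.

```bash
python3 -m pendant '[[0.001,0,0.035,0,0,0,0.0854],[0,0,0.04,0,0,0,0.0854],[0,0,0.04,0,0,0,0.0854],[0,0,0.035,0,0,0,0.0854],[0,0,0.022,0,0,0,0.0854],[0,0,0.014,0,0,0,0.0854],[0,0,0,0,0,0,0.0854],[0,0,0,0,0,0,0.065],[0,0,0,0,0,0,0.060],[0,0,0,0,0,0,0.060],[0,0,0,0,0,0,0.060],[0,0,0,0,0,0,0.060]]'
```

```text
clock: 2.55
position: [454.6, -288.9, 32.0]
ee_rot: [-0.098, 0.995, -0.001, 0.001]
contact_force: [-2.6, -2.7, 7.4]
gripper_width: 65.1
grasp_force: 67.1
```

```bash
python3 -m pendant '[[0,0,-0.01,0,0,0,0.06],[0,0,-0.02,0,0,0,0.06],[0,0,-0.03,0,0,0,0.06],[0,0,-0.03,0,0,0,0.06],[0,0,-0.028,0,0,0,0.06],[-0.01,0.03,0,0,0,0,0.06],[-0.015,0.045,0,0,0,0,0.06],[-0.015,0.045,0,0,0,0,0.06],[-0.015,0.045,0,0,0,0,0.06],[-0.015,0.045,0,0,0,0,0.06],[-0.013,0.04,0,0,0,0,0.06],[-0.012,0.034,0,0,0,0,0.06]]' && python3 -m pendant '[[0,0,0,0,0,0,0.06],[0,0,0,0,0,0,0.06]]'
python3 - <<'E'
from h import *
snap('top','t2'); snap('wrist','w2'); goto([492.5,8,150],0.197)
t=cv2.imread('pics/t2.png')[150:315,240:370]; w=cv2.imread('pics/w2.png')
k=cv2.resize(t,(473,600),interpolation=cv2.INTER_CUBIC)
w=cv2.resize(w,(320,240)); o=np.zeros((600,793,3),np.uint8); o[:,:473]=k; o[:240,473:]=w; cv2.imwrite('pics/m2.png',o)
E
```

```text
clock: 3.75
position: [491.4, 11.6, 148.9]
ee_rot: [-0.099, 0.995, 0.0, 0.0]
contact_force: [0.3, -0.1, -0.6]
gripper_width: 64.8
grasp_force: 66.9
clock: 3.95
position: [491.4, 10.0, 148.5]
ee_rot: [-0.099, 0.995, 0.0, -0.0]
contact_force: [-0.0, -0.3, -1.7]
gripper_width: 65.2
grasp_force: 67.0
pos [491.3   8.6 148.4] F [ 0.85 -0.05 -1.43] turn [ 0.01 -0.02 -0.06] shift before [-1.1 -0.9 -1.6] after turn [-1.1 -0.9 -1.6] t 4.05
```

View pics/m2.png

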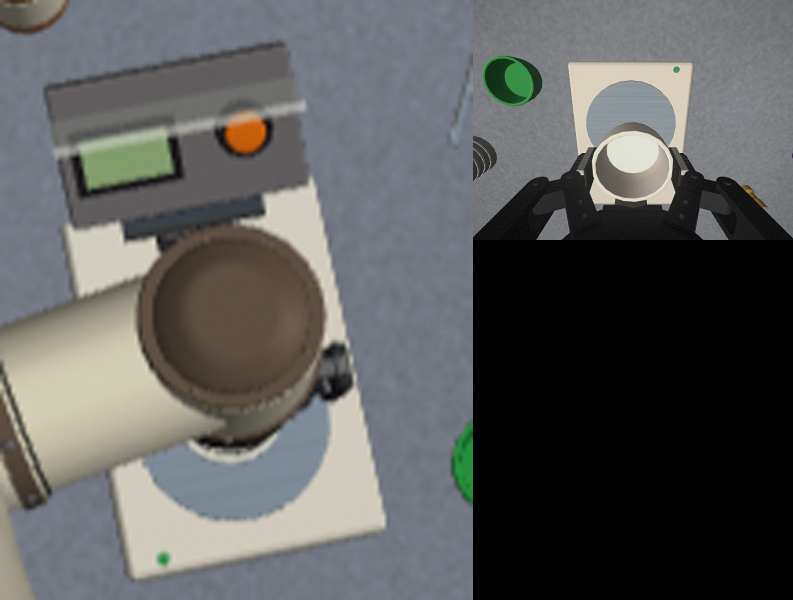

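The bowl is held, with its rim at wrist (320,330) above the pan, whose edges are at wrist u 226 and 406 and top v 162. The key is visible at the upper right. I check the pan centre against these before lowering.

```bash
python3 - <<'E'
from h import *
c=cal('w2'); e=np.array([np.cos(.197),np.sin(.197),0]);f=np.array([-e[1],e[0],0])
P=np.array([492.5,8,52])
print('near edge',proj(c,P-62*e)); print('sides',proj(c,P-62*f),proj(c,P+62*f))
q=np.array([proj(c,P+62*(np.cos(a)*e+np.sin(a)*f)) for a in np.linspace(0,6.28,100)]); print(q.min(0),q.max(0))
B=np.array([491.3,8.6,148.4-32+34]); q=np.array([proj(c,B+34*(np.cos(a)*e+np.sin(a)*f)) for a in np.linspace(0,6.28,100)]); print('rim',q.min(0),q.max(0))
E
```

```text
near edge (np.float64(316.2788201159559), np.float64(160.83172025741854))
sides (np.float64(226.6391330171154), np.float64(252.4518871236436)) (np.float64(406.0519904046324), np.float64(252.59544327307242))
[226.30531309 160.87401316] [406.37053724 329.81633815]
rim [233.66456812 258.73790936] [400.42789875 402.10445465]
```

```bash
python3 -m pendant '[[-0.001,-0.001,0.015,0,0,0,0.06],[0,0,0.02,0,0,0,0.06],[0,0,0.015,0,0,0,0.06],[0,0,0.007,0,0,0,0.06],[0,0,0.002,0,0,0,0.06],[0,0,0.001,0,0,0,0.06],[0,0,0,0,0,0,0.06],[0,0,0,0,0,0,0.06]]' && python3 -m pendant '[[0,0,0.001,0,0,0,0.06],[0,0,0.0,0,0,0,0.06]]'&& python3 -m pendant '[[0,0,0.001,0,0,0,0.06],[0,0,0.0,0,0,0,0.06]]'
```

```text
clock: 4.85
position: [493.3, 8.3, 89.0]
ee_rot: [-0.098, 0.995, 0.0, 0.001]
contact_force: [0.4, -0.9, -1.5]
gripper_width: 64.6
grasp_force: 67.0
clock: 5.05
position: [493.0, 8.4, 87.5]
ee_rot: [-0.098, 0.995, 0.0, 0.0]
contact_force: [-0.2, 0.6, -1.1]
gripper_width: 65.0
grasp_force: 67.0
clock: 5.25
position: [492.9, 8.3, 86.2]
ee_rot: [-0.098, 0.995, -0.0, -0.0]
contact_force: [-0.1, 0.4, -1.7]
gripper_width: 65.2
grasp_force: 67.0
```

```bash
python3 -m pendant '[[0,0,0.001,0,0,0,0.06],[0,0,0.0,0,0,0,0.06]]' && python3 -m pendant '[[0,0,0.001,0,0,0,0.06],[0,0,0.0,0,0,0,0.06]]'
```

```text
clock: 5.45
position: [492.8, 8.3, 85.2]
ee_rot: [-0.098, 0.995, -0.0, -0.0]
contact_force: [-1.2, 0.0, -1.0]
gripper_width: 65.0
grasp_force: 67.0
clock: 5.65
position: [492.8, 8.3, 84.2]
ee_rot: [-0.098, 0.995, -0.0, -0.0]
contact_force: [-0.7, 0.1, -1.6]
gripper_width: 65.2
grasp_force: 67.0
```

```bash
python3 -m pendant '[[0,0,0.0,0,0,0,0.06],[0,0,0.0,0,0,0,0.06]]'
```

```text
clock: 5.85
position: [493.0, 8.3, 84.3]
ee_rot: [-0.098, 0.995, -0.0, 0.0]
contact_force: [0.6, -0.0, -1.1]
gripper_width: 64.9
grasp_force: 67.0
```

```bash
for i in 1; do python3 -m pendant '[[0,0,0.001,0,0,0,0.06],[0,0,0.0,0,0,0,0.06]]'; python3 -m pendant '[[0,0,0.0,0,0,0,0.06]]'; done | grep -E "posi|conta"
```

```text
position: [493.1, 8.3, 83.4]
contact_force: [0.2, 0.4, -0.4]
position: [493.1, 8.3, 83.4]
contact_force: [0.1, -0.2, -1.3]
```

```bash
for i in 1; do python3 -m pendant '[[0,0,0.0007,0,0,0,0.06],[0,0,0.0,0,0,0,0.06]]'; python3 -m pendant '[[0,0,0.0,0,0,0,0.06]]'; done | grep -E "posi|conta"
```

```text
position: [493.1, 8.3, 82.8]
contact_force: [-0.7, 0.4, 1.6]
position: [493.1, 8.3, 82.8]
contact_force: [-0.5, -0.6, 1.7]
```

Contact. Opening and rising.

```bash
python3 -m pendant '[[0,0,0,0,0,0,0.068],[0,0,0,0,0,0,0.072],[0,0,0,0,0,0,0.08],[0,0,0,0,0,0,0.0854],[0,0,0,0,0,0,0.0854],[0,0,-0.005,0,0,0,0.0854],[0,0,-0.015,0,0,0,0.0854],[0,0,-0.03,0,0,0,0.0854],[0,0,-0.04,0,0,0,0.0854],[0,0,-0.04,0,0,0,0.06],[0,0,-0.04,0,0,0,0.03],[0,0,0,0,0,0,0.0]]'
python3 -m pendant '[[0,0,0,0,0,0,0.0],[0,0,0,0,0,0,0.0]]'
python3 - <<'E'
from h import *
snap('wrist','w3'); c=cal('w3'); print(c['xyz'],R.from_quat(c['rotation']).as_matrix()[:,2])
w=cv2.imread('pics/w3.png'); cv2.imwrite('pics/m3.png',w)
P=np.array([492.5,8,52]); e=np.array([np.cos(.197),np.sin(.197),0])
print(proj(c,P),proj(c,P+[0,0,34]))
for z in(90,110,130): print(proj(c,at_z(cal('top0'),306.9,185.9,z)),at_z(cal('top0'),306.9,185.9,z))
E
```

```text
clock: 7.65
position: [496.0, 8.8, 259.3]
ee_rot: [-0.099, 0.995, 0.001, 0.007]
contact_force: [-0.6, -0.6, 0.5]
gripper_width: 43.9
grasp_force: 0.0
clock: 7.85
position: [492.0, 8.1, 251.6]
ee_rot: [-0.098, 0.995, 0.0, -0.001]
contact_force: [-0.1, 0.3, 0.4]
gripper_width: 12.4
grasp_force: 0.0
[412.81792146  -7.75521292 370.16808232] [ 0.30822483  0.06200641 -0.94929061]
(np.float64(318.16030064144155), np.float64(215.01421594846204)) (np.float64(318.1421282416997), np.float64(224.498695581435))
(np.float64(276.40877296819946), np.float64(388.73242324233985)) [ 6.74333300e+02 -4.02409345e-02  9.00000000e+01]
(np.float64(274.9967859639792), np.float64(399.8290671011443)) [6.69176051e+02 1.73571379e-01 1.10000000e+02]
(np.float64(273.3922228829359), np.float64(412.43337092247367)) [6.64018801e+02 3.87383692e-01 1.30000000e+02]
```

View pics/m3.png

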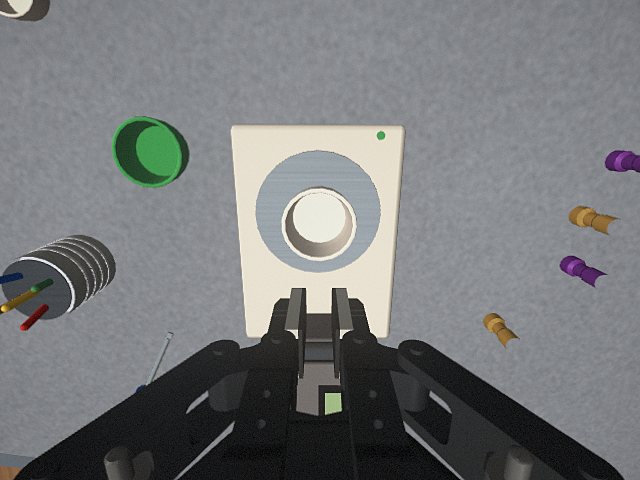

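The bowl stands centred on the pan, with its rim at (319,223) against a predicted (318,224.5). The jets are at right and the head is hidden behind the fingers. I move forward to see the head and key.

```bash
python3 -m pendant '[[-0.03,0,-0.008,0,0,0,0],[-0.04,0,-0.008,0,0,0,0],[-0.04,0,-0.008,0,0,0,0],[-0.04,0,-0.008,0,0,0,0],[0,0,0,0,0,0,0],[0,0,0,0,0,0,0],[0,0,0,0,0,0,0]]'
python3 - <<'E'
from h import *
snap('wrist','w4'); w=cv2.imread('pics/w4.png')[110:335,190:490]; cv2.imwrite('pics/m4.png',cv2.resize(w,(800,600),interpolation=cv2.INTER_CUBIC))
c=cal('w4')
for z in(90,110,130): print(proj(c,at_z(cal('top0'),306.9,185.9,z)))
E
```

```text
clock: 8.6
position: [638.9, 37.3, 283.2]
ee_rot: [-0.098, 0.995, -0.0, -0.002]
contact_force: [-0.4, -0.4, -0.1]
gripper_width: -0.1
grasp_force: 0.0
(np.float64(274.547783044827), np.float64(243.0899853752293))
(np.float64(272.9426891572133), np.float64(245.03283662481732))
(np.float64(271.10898651009774), np.float64(247.25232050252276))
```

View pics/m4.png

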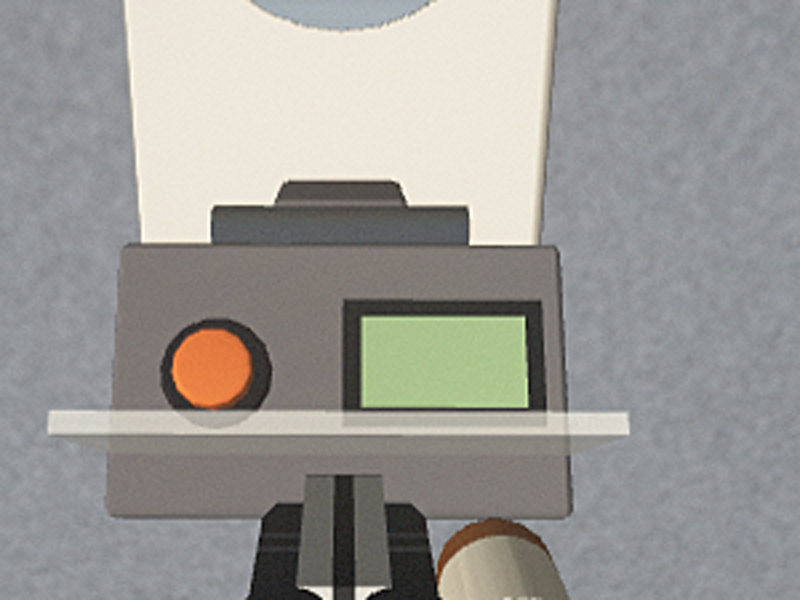

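The close crop shows the face's lower edge corners at (120,243) and (558,246), and the upper corners at (108,516) and (572,516). The hood edge strip runs (48–629, 411–434), and the key top is centred at (212,368). I fit the head model to these and to the top view.

```bash
cat > head.py <<'E'
from h import *
from scipy.optimize import least_squares
c4=cal('w4');ct=cal('top0')
m=lambda x,y:(190+(x+.5)*.375-.5,110+(y+.5)*.375-.5)
d=lambda x,y:(245+(x+.5)/4-.5,155+(y+.5)/4-.5)
P0=np.array([492.5,8,0])
def frame(p):
    hx,hy,hz,th,yaw=p[:5]
    e=np.array([np.cos(yaw),np.sin(yaw),0]);f=np.array([-e[1],e[0],0]);k=np.array([0,0,1.])
    return P0+hx*e+hy*f+hz*k, np.column_stack([np.cos(th)*e+np.sin(th)*k,f,-np.sin(th)*e+np.cos(th)*k])
# (cam, head coords (None -> key height), pixel, weight)
O=[(c4,(0,-75,0),m(120,243)),(c4,(0,75,0),m(558,246)),(c4,(66,-75,58),m(47,411)),(c4,(66,75,58),m(629,411)),
   (c4,(72,-75,58),m(48,434)),(c4,(72,75,58),m(629,434)),(c4,(46,-40,'h'),m(212,368)),
   (c4,('L',-75,0),m(108,516)),(c4,('L',75,0),m(572,516)),
   (ct,(69,75,58),d(40,450)),(ct,(69,-75,58),d(316,398)),(ct,(46,-40,'h'),d(249,425)),(ct,('L',75,0),d(30,374)),(ct,('L',-75,0),d(295,327))]
def res(p):
    o,A=frame(p);r=[]
    for c,q,px in O:
        q=[p[5] if t=='h' else p[6] if t=='L' else t for t in q]
        r+=list(np.array(proj(c,o+A@np.array(q)))-px)
    r+=[(p[5]-12)/4,(p[3]-.54)/.08,(p[1])/2,(p[4]-.197)/.01]
    return r
s=least_squares(res,[110,0,90,.54,.197,12,95],x_scale=[10,5,10,.1,.05,5,20],loss='soft_l1')
if __name__=='__main__':
    print(s.x.round(3)); print(np.round(res(s.x),1)); 
o,A=frame(s.x); key=o+A@[46,-40,0]; n=A[:,2]
if __name__=='__main__':
    print('key_foot',key,'n',n,'sd',np.sqrt(np.diag(np.linalg.inv(s.jac.T@s.jac))).round(3))
E
python3 head.py
```

```text
[131.32   -0.891 104.966   0.547   0.196  14.109  90.47 ]
[ -0.2   0.3   0.9  -0.6   1.   -0.4  -0.5  -0.   -0.   -0.3   0.2  -0.
  -0.1   0.1  -2.   -0.6   1.5  -0.3   0.  -75.    0.3 -75.4   0.4 -74.7
  -0.1 -72.8   0.4 -73.9   0.5   0.1  -0.4  -0.1]
key_foot [667.79871359   1.11369231 128.9029853 ] n [-0.51040874 -0.10133472  0.85394039] sd [0.768 0.666 0.99  0.01  0.004 2.991 0.881]
```

```bash
sed -i 's/^d=lambda.*/d=lambda x,y:(245+(x+.5)\/4-.5,155+(y-300+.5)\/4-.5)/' head.py; python3 head.py; python3 - <<'E'
from head import *
tip=key+n*45   # fingertips 45 mm out of the face
goto(tip+n*25,s.x[4],-n)
st=arm.read_state(); print(st['joints'])
E
```

```text
[131.427  -0.933 104.518   0.544   0.196  13.03   91.155]
[-0.1  0.3  0.7 -0.6  1.2 -0.2 -0.9  0.2  0.2 -0.2 -0.3  0.2  0.1  0.3
 -1.9  0.1  1.2  0.4  0.1 -0.1  0.3 -0.5  0.4  0.1 -0.1  1.8  0.3  0.8
  0.3  0.1 -0.5 -0.1]
key_foot [667.97794956   1.05917828 128.33926638] n [-0.50797511 -0.1007081   0.8554643 ] sd [0.759 0.653 1.04  0.01  0.004 2.784 0.825]
pos [638.9  37.3 283.9] F [-0.39 -0.8  -0.73] turn [ 1.00e-02 -3.13e+01  5.00e-02] shift before [ 14.6 -41.2  95.7] after turn [ 62.2 -41.2  74.2] t 8.65
[ 3.10642165e-01  3.95179201e-01  9.35484789e-02 -1.44591983e-04
 -1.27112598e+00 -1.68472577e+00]
```

```bash
python3 -m pendant '[[0,0,0,0,-7.8,0,0],[0,0,0,0,-7.8,0,0],[0,0,0,0,-7.8,0,0],[0,0,0,0,-7.9,0,0],[0.02,-0.013,0,0,0,0,0],[0.022,-0.015,0,0,0,0,0],[0.023,-0.013,0,0,0,0,0],[0,0,0.02,0,0,0,0],[0,0,0.02,0,0,0,0],[0,0,0.015,0,0,0,0],[0,0,0,0,0,0,0],[0,0,0,0,0,0,0]]'
python3 - <<'E'
from head import *
goto(key+n*50-A[:,0]*3,s.x[4],-n)
snap('scene','s5'); snap('wrist','w5')
a=cv2.imread('pics/s5.png')[190:330,240:420]; b=cv2.imread('pics/w5.png')
a=cv2.resize(a,(400,311)); b=cv2.resize(b,(400,300)); cv2.imwrite('pics/m5.png',np.vstack([a,b])[:600])
E
```

```text
clock: 9.85
position: [620.9, -8.0, 204.3]
ee_rot: [-0.095, 0.958, 0.026, 0.268]
contact_force: [0.3, -0.3, -0.3]
gripper_width: 0.0
grasp_force: 0.0
pos [620.9  -8.  204.3] F [ 0.27 -0.3  -0.34] turn [0.03 0.11 0.06] shift before [ 1.4 -0.3 39.8] after turn [ 1.3 -0.3 39.8] t 9.85
```

View pics/m5.png

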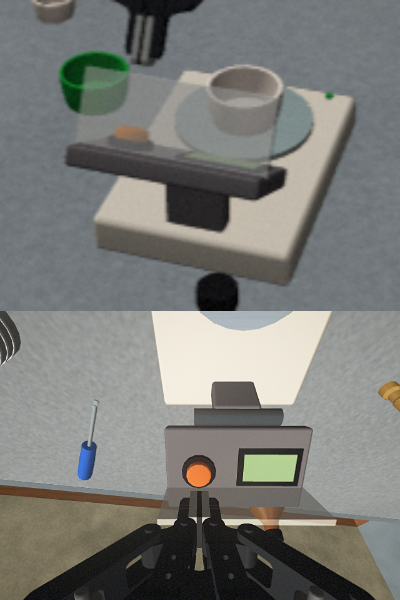

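The tool is square to the face, with closed tips over the key at wrist crop (198,473) and clear of the hood. I advance and feel for the key.

```bash
python3 -m pendant '[[0.001,0,0.015,0,0,0,0],[0,0,0.012,0,0,0,0],[0,0,0.008,0,0,0,0],[0,0,0.004,0,0,0,0],[0,0,0,0,0,0,0],[0,0,0,0,0,0,0]]' >/dev/null
for k in 1; do python3 -m pendant '[[0,0,0.002,0,0,0,0],[0,0,0,0,0,0,0]]'; python3 -m pendant '[[0,0,0.002,0,0,0,0],[0,0,0,0,0,0,0]]'; python3 -m pendant '[[0,0,0.002,0,0,0,0],[0,0,0,0,0,0,0]]'; done | grep -E "posi|conta"
python3 - <<'E'
from head import *
st=arm.read_state(); print('tip out of face',(st['position']-key)@n-25,'F.n',st['contact_force']@n)
E
```

```text
position: [641.7, -3.9, 168.5]
contact_force: [0.1, -0.7, 0.0]
position: [642.6, -3.7, 166.5]
contact_force: [0.0, -0.1, 0.3]
position: [643.7, -3.5, 164.6]
contact_force: [-0.8, -0.4, 1.1]
tip out of face 18.844610125905035 F.n 1.400053999316637
```

```bash
cat > f.py <<'E'
from head import *
st=arm.read_state(); print('tip out',round((st['position']-key)@n-25,2),'F.n',round(st['contact_force']@n,2),st['contact_force'].round(1),st['clock'])
E
python3 -m pendant '[[0,0,0.001,0,0,0,0],[0,0,0,0,0,0,0]]'>/dev/null;python3 f.py;python3 -m pendant '[[0,0,0.001,0,0,0,0],[0,0,0,0,0,0,0]]'>/dev/null;python3 f.py
```

```text
tip out 17.94 F.n 0.58 [ 0.3 -0.   0.8] 11.35
tip out 16.94 F.n -0.36 [-0.1  0.6 -0.4] 11.55
```

```bash
python3 -m pendant '[[0,0,0.001,0,0,0,0],[0,0,0,0,0,0,0]]'>/dev/null;python3 f.py
```

```text
tip out 16.04 F.n 0.58 [-0.4 -0.2  0.4] 11.75
```

```bash
python3 -m pendant '[[0,0,0.001,0,0,0,0],[0,0,0,0,0,0,0]]'>/dev/null;python3 f.py;python3 -m pendant '[[0,0,0.001,0,0,0,0],[0,0,0,0,0,0,0]]'>/dev/null;python3 f.py
```

```text
tip out 15.14 F.n 2.49 [-1.   0.4  2.4] 11.95
tip out 14.13 F.n 2.92 [-1.5  0.8  2.6] 12.15
```

```bash
python3 -m pendant '[[0,0,0.001,0,0,0,0],[0,0,0,0,0,0,0]]'>/dev/null;python3 f.py
```

```text
tip out 13.12 F.n 3.13 [-1.3  0.1  2.9] 12.35
```

```bash
python3 -m pendant '[[0,0,0.001,0,0,0,0],[0,0,0,0,0,0,0]]'>/dev/null;python3 f.py
```

```text
tip out 12.11 F.n 4.89 [-2.9 -0.3  4. ] 12.55
```

```bash
python3 -m pendant '[[0,0,0.0007,0,0,0,0],[0,0,0,0,0,0,0]]'>/dev/null;python3 f.py
```

```text
tip out 11.82 F.n 8.37 [-5.6  0.7  6.6] 12.75
```

Bottomed (8 N). Hold, then release square and retreat.

```bash
python3 -m pendant '[[0,0,0,0,0,0,0],[0,0,0,0,0,0,0],[0,0,0,0,0,0,0],[0,0,0,0,0,0,0]]'|grep conta; python3 -m pendant '[[0,0,-0.004,0,0,0,0],[0,0,-0.01,0,0,0,0],[0,0,-0.03,0,0,0,0],[0,0,-0.04,0,0,0,0],[0,0,-0.04,0,0,0,0.03],[0,0,0,0,7.8,0,0.045],[0,0,0,0,7.8,0,0.045],[0,0,0,0,7.8,0,0.045],[0,0,0,0,7.9,0,0.045],[0,0,-0.01,0,0,0,0.045],[0,0,0,0,0,0,0.045]]'
python3 - <<'E'
from h import *
c=cal('w3')
# jets seen in w3 (camera good): joint fit of foot + head centres against top0/w3/scene0
for nm,x in(('a',(594,247)),('b',(450,292))):
    print(nm,[np.round(proj(cc,[*x,z]),1) for cc in(c,cal('top0'),cal('scene0')) for z in(0,50)])
goto([500,230,220],.197)
E
```

```text
contact_force: [-5.9, 0.0, 5.8]
clock: 14.25
position: [585.3, -15.0, 275.0]
ee_rot: [-0.098, 0.995, 0.0, 0.001]
contact_force: [-0.1, 0.4, -0.6]
gripper_width: 44.9
grasp_force: 0.0
a [array([487.2, 316.8]), array([508.8, 340.8]), array([205.1, 227.5]), array([201.7, 223.7]), array([443.3, 331.4]), array([446., 310.])]
b [array([569.7, 215.5]), array([606. , 227.9]), array([185.1, 286.7]), array([180.9, 285. ]), array([492.5, 292.5]), array([496.3, 271.7])]
pos [585.3 -15.  275. ] F [-0.09  0.35 -0.55] turn [0.   0.14 0.  ] shift before [ 35.8 257.   54.9] after turn [ 35.7 257.   55. ] t 14.25
```

```bash
python3 -m pendant '[[-0.008,0.035,0,0,0,0,0.045],[-0.01,0.043,0,0,0,0,0.045],[-0.01,0.043,0.01,0,0,0,0.045],[-0.01,0.043,0.015,0,0,0,0.045],[-0.011,0.045,0.01,0,0,0,0.045],[-0.01,0.045,0.01,0,0,0,0.045],[0,0,0,0,0,0,0.045],[0,0,0,0,0,0,0.045],[0,0,0,0,0,0,0.045]]'
python3 - <<'E'
from h import *
d=snap('wrist','w6');c=cal('w6')
for x in((594,247),(447,292)): print([np.round(proj(c,[*x,z]),1) for z in(0,50)])
w=d['image'][:,:,::-1]; h=cv2.cvtColor(np.ascontiguousarray(w),cv2.COLOR_BGR2HSV)
# composite: jets region, scaled 2.5
cv2.imwrite('pics/m6.png',cv2.resize(np.ascontiguousarray(w[20:260,220:540]),(800,600),interpolation=cv2.INTER_CUBIC))
E
```

```text
clock: 15.15
position: [592.2, 244.5, 230.0]
ee_rot: [-0.098, 0.995, 0.0, 0.0]
contact_force: [0.2, 0.2, -0.1]
gripper_width: 44.8
grasp_force: 0.0
[array([320.3, 209. ]), array([320.6, 221.5])]
[array([398. ,  68.5]), array([412.3,  58. ])]
```

View pics/m6.png

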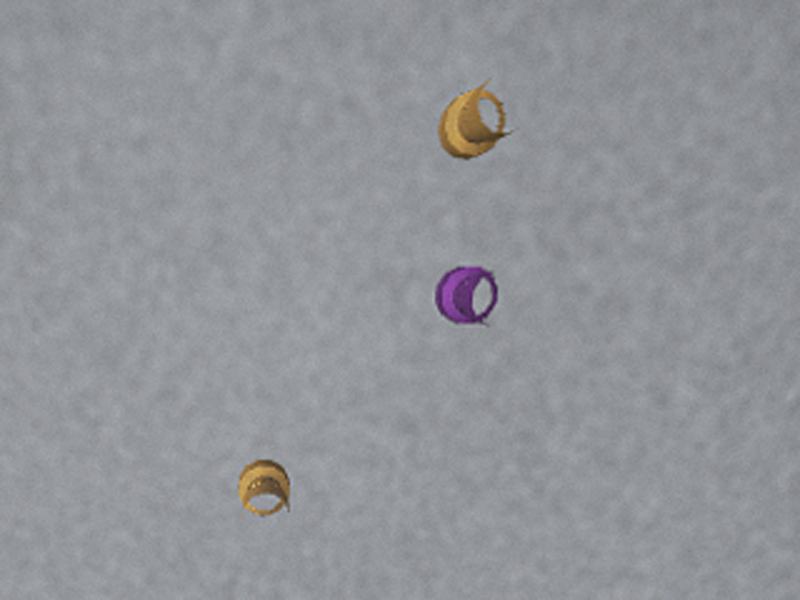

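The enlarged view shows jet a's foot ring at crop (265,487) with its head rim extremes near (288,512). Jet b's head rim spikes are at (488,80) and (512,132), with the foot at about (466,130). The purple one is at (467,295). I solve for positions.

```bash
python3 - <<'E'
from h import *
c=cal('w6'); m=lambda x,y:(220+(x+.5)/2.5-.5,20+(y+.5)/2.5-.5)
print('a head',at_z(c,*m(264,512),50),'foot',at_z(c,*m(265,487),9)); print('b head',at_z(c,*m(500,106),50),'foot',at_z(c,*m(466,130),6)); print('purple foot',at_z(c,*m(464,296),9))
E
python3 -m pendant '[[-0.0045,0.006,0.03,0,0,0,0.045],[0,0,0.04,0,0,0,0.045],[0,0,0.03,0,0,0,0.045],[0,0,0.01,0,0,0,0.045],[0,0,0,0,0,0,0.045],[0,0,0,0,0,0,0.045]]'
cat > seg.py <<'E'
from h import *
def brass(fn,u0=0,u1=640,v0=0,v1=480):
    q=cv2.cvtColor(cv2.imread(f'pics/{fn}.png'),cv2.COLOR_BGR2HSV)
    M=np.zeros(q.shape[:2],np.uint8); M[v0:v1,u0:u1]=((q[...,0]>8)&(q[...,0]<28)&(q[...,1]>90)&(q[...,2]>40))[v0:v1,u0:u1]
    n,_,st,ce=cv2.connectedComponentsWithStats(M)
    for i in range(1,n):
        if st[i,4]>40:
            yy,xx=np.nonzero(_==i); print(fn,'bbox u',st[i,0],st[i,0]+st[i,2]-1,'v',st[i,1],st[i,1]+st[i,3]-1,'area',st[i,4]); 
            print('  rows',[(int(v),int(xx[yy==v].min()),int(xx[yy==v].max())) for v in sorted(set(yy))[::4]])
E
python3 - <<'E'
from seg import *
snap('wrist','w7'); brass('w7',220,420,0,420)
c=cal('w7'); p=arm.read_state()['position'];print(p)
for z in(0,12,31,50): print(z,np.round(proj(c,[595.9,252.0,z]),1))
E
```

```text
a head [595.97437297 251.89449532  50.        ] foot [596.63245484 253.30317275   9.        ]
b head [448.62602236 298.67136765  50.        ] foot [449.24246964 298.99126482   6.        ]
purple foot [506.16285619 313.97593934   9.        ]
clock: 15.8
position: [597.1, 252.1, 121.3]
ee_rot: [-0.098, 0.995, 0.001, 0.002]
contact_force: [0.2, 0.3, -0.0]
gripper_width: 44.7
grasp_force: 0.0
w7 bbox u 305 333 v 227 261 area 728
  rows [(227, 316, 324), (231, 309, 329), (235, 306, 332), (239, 306, 333), (243, 305, 333), (247, 305, 333), (251, 307, 331), (255, 307, 332), (259, 306, 332)]
[597.2578884  252.40076762 121.70412218]
0 [318.5 237.6]
12 [318.5 242.8]
31 [318.6 252.2]
50 [318.6 263.3]
```

```bash
python3 -m pendant '[[0,0,0.02,0,0,0,0.045],[0,0,0.025,0,0,0,0.045],[0,0,0.018,0,0,0,0.045],[0,0,0,0,0,0,0.045],[0,0,0,0,0,0,0.035],[0,0,0,0,0,0,0.025],[0,0,0,0,0,0,0.016],[0,0,0,0,0,0,0.014],[0,0,0,0,0,0,0.014],[0,0,0,0,0,0,0.014],[0,0,0,0,0,0,0.014]]'
```

```text
clock: 16.95
position: [597.0, 252.7, 58.5]
ee_rot: [-0.099, 0.995, 0.001, 0.002]
contact_force: [-0.7, 0.6, 6.1]
gripper_width: 15.8
grasp_force: 58.5
```

```bash
python3 -m pendant '[[0,0,-0.01,0,0,0,0.014],[0,0,-0.03,0,0,0,0.014],[0,0,-0.04,0,0,0,0.014],[0,0,-0.04,0,0,0,0.014],[0,0,-0.03,0,0,0,0.014],[0,0,0,0,0,0,0.014],[0,0,0,0,0,0,0.014],[0,0,0,0,0,0,0.014]]'
python3 - <<'E'
from seg import *
snap('wrist','w8'); brass('w8',220,420,150,460)
c=cal('w8'); s=arm.read_state(); p=s['position'];print(p,s['contact_force'])
for dx in(0,):
  for z in(0,12,31,50):
    q=p+[0,0,-58.5+z]; print(z,np.round(proj(c,q),1),np.round(proj(c,q+np.array([0.981,.195,0])*3),1))
goto([491.3,8.5,208],.197)
E
```

```text
clock: 17.75
position: [594.9, 251.7, 204.8]
ee_rot: [-0.098, 0.995, -0.0, -0.001]
contact_force: [-0.2, 1.5, -1.2]
gripper_width: 15.8
grasp_force: 58.7
w8 bbox u 299 337 v 258 315 area 1640
  rows [(258, 315, 317), (262, 306, 330), (266, 303, 333), (270, 301, 335), (274, 300, 337), (278, 300, 337), (282, 300, 337), (286, 299, 337), (290, 303, 334), (294, 303, 333), (298, 303, 334), (302, 302, 334), (306, 302, 335), (310, 301, 335), (314, 301, 336)]
[595.02071187 251.6257103  204.52022605] [ 0.28461809  0.52566297 -1.20270001]
0 [318.4 274.3] [318.4 279. ]
12 [318.4 283.4] [318.4 288.3]
31 [318.4 300.4] [318.4 305.8]
50 [318.4 321.6] [318.4 327.5]
pos [595.  251.6 204.5] F [ 0.28  0.53 -1.2 ] turn [-0.06 -0.19 -0.04] shift before [ 149.2 -218.2   -2.8] after turn [ 149.3 -218.1   -3.5] t 17.8
```

```bash
python3 -m pendant '[[0.012,-0.02,0,0,0,0,0.014],[0.022,-0.035,0,0,0,0,0.014],[0.025,-0.04,0,0,0,0,0.014],[0.025,-0.04,0,0,0,0,0.014],[0.025,-0.04,0,0,0,0,0.014],[0.0165,-0.0265,0,0,0,0,0.014],[0.011,-0.017,0.02,0,0,0,0.014],[0,0,0.025,0,0,0,0.014],[0,0,0,0,0,0,0.014],[0,0,0,0,0,0,0.014],[0,0,0,0,0,0,0.014]]'
python3 - <<'E'
from seg import *
s=arm.read_state(); p=s['position']
d=snap('wrist','w9'); brass('w9',220,420,150,460); c=cal('w9')
goto([503.6,10.9,150],.197)
e=np.array([.981,.195,0]);f=np.array([-.195,.981,0]);B=np.array([491.3,8.5,0])
rim=np.array([proj(c,B+[0,0,85.7]+34*(np.cos(a)*e+np.sin(a)*f)) for a in np.linspace(0,6.28,100)]);print('rim pred',rim.min(0),rim.max(0))
print('jet foot pred',proj(c,p-[0,0,58.5]),'bowl in',proj(c,B+[0,0,55.5]))
cv2.imwrite('pics/m9.png',cv2.resize(d['image'][90:390,120:520,::-1],(800,600),interpolation=cv2.INTER_CUBIC))
E
```

```text
clock: 18.9
position: [505.7, 11.7, 162.0]
ee_rot: [-0.099, 0.995, -0.0, 0.001]
contact_force: [-0.4, -0.6, -0.5]
gripper_width: 15.6
grasp_force: 58.7
w9 bbox u 299 337 v 258 314 area 1597
  rows [(258, 315, 316), (262, 306, 330), (266, 303, 333), (270, 301, 335), (274, 300, 336), (278, 300, 337), (282, 299, 337), (286, 300, 337), (290, 303, 334), (294, 303, 333), (298, 303, 334), (302, 302, 334), (306, 302, 335), (310, 302, 335), (314, 301, 336)]
pos [505.7  11.8 162.1] F [ 0.46 -1.05 -0.97] turn [-0.    0.1   0.04] shift before [ 2.2 -0.5 12.1] after turn [ 2.2 -0.5 12.1] t 18.95
rim pred [262.99596733 185.35724579] [372.98913747 289.59869702]
jet foot pred (np.float64(318.4426514004673), np.float64(273.98024023984055)) bowl in (np.float64(318.050209423334), np.float64(226.35885981055088))
```

View pics/m9.png

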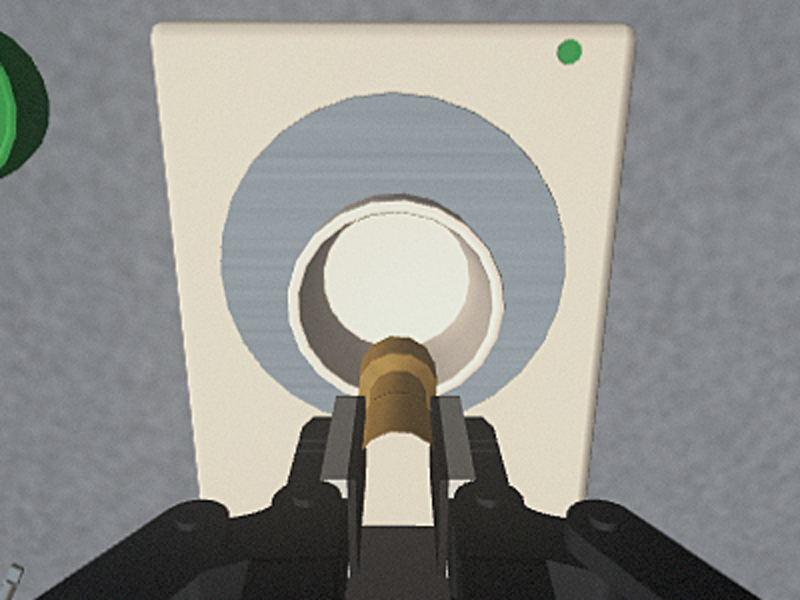

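The rim is at crop (289–504, 200–397) with the inner floor centred at (396,280), so the bowl is at about (493,8.5). The jet's foot at (397,345) is held straight, about 13 mm beyond centre. That is where I want it, so I lower gently.

```bash
python3 -m pendant '[[0.001,-0.0005,0.012,0,0,0,0.014],[0,0,0.015,0,0,0,0.014],[0,0,0.010,0,0,0,0.014],[0,0,0.005,0,0,0,0.014],[0,0,0.002,0,0,0,0.014],[0,0,0,0,0,0,0.014],[0,0,0,0,0,0,0.014],[0,0,0,0,0,0,0.014]]' |grep -E "posi|conta"; python3 -m pendant '[[0,0,0.001,0,0,0,0.014],[0,0,0,0,0,0,0.014]]'|grep -E "posi|conta";python3 -m pendant '[[0,0,0.001,0,0,0,0.014],[0,0,0,0,0,0,0.014]]'|grep -E "posi|conta"
```

```text
position: [504.2, 10.6, 117.7]
contact_force: [0.0, 0.0, -1.0]
position: [503.9, 10.5, 116.3]
contact_force: [-0.3, -0.4, -1.6]
position: [503.8, 10.4, 115.1]
contact_force: [-0.3, -0.1, -0.3]
```

```bash
python3 -m pendant '[[-0.001,0,0.0005,0,0,0,0.014],[0,0,0,0,0,0,0.014]]'|grep -E "posi|conta"; python3 -m pendant '[[0,0,0.001,0,0,0,0.014],[0,0,0,0,0,0,0.014]]'|grep -E "posi|conta"
```

```text
position: [505.0, 10.7, 114.7]
contact_force: [-0.1, 0.2, -1.3]
position: [504.9, 10.7, 113.7]
contact_force: [0.4, 0.1, -1.3]
```

```bash
python3 -m pendant '[[0,0,0.0006,0,0,0,0.014],[0,0,0,0,0,0,0.014]]'|grep -E "posi|conta"
```

```text
position: [504.9, 10.7, 113.3]
contact_force: [-0.5, 0.4, 0.1]
```

```bash
python3 -m pendant '[[0,0,0.0005,0,0,0,0.014],[0,0,0,0,0,0,0.014]]'|grep -E "posi|conta"
```

```text
position: [505.0, 10.7, 112.9]
contact_force: [-0.4, -0.9, 1.8]
```

```bash
python3 -m pendant '[[0,0,0,0,0,0,0.018],[0,0,0,0,0,0,0.022],[0,0,0,0,0,0,0.03],[0,0,0,0,0,0,0.035],[0,0,0,0,0,0,0.035],[0,0,-0.005,0,0,0,0.035],[0,0,-0.015,0,0,0,0.04],[0,0,-0.03,0,0,0,0.045],[0,0,-0.03,0,0,0,0.045],[0,0,0,0,0,0,0.045],[0,0,0,0,0,0,0.045]]'
python3 - <<'E'
from seg import *
snap('wrist','w10'); brass('w10',220,420,150,460); c=cal('w10')
for z in(0,12,50): print(z,np.round(proj(c,[505,10.8,z+55.3]),1))
goto([449.5,298.5,190],.197)
E
```

```text
clock: 22.05
position: [504.9, 10.8, 193.5]
ee_rot: [-0.098, 0.995, 0.0, 0.001]
contact_force: [0.4, -0.9, -0.8]
gripper_width: 44.9
grasp_force: 0.0
w10 bbox u 305 331 v 221 250 area 555
  rows [(221, 315, 322), (225, 309, 328), (229, 306, 330), (233, 305, 331), (237, 305, 331), (241, 306, 331), (245, 307, 329), (249, 306, 330)]
0 [318.3 232.7]
12 [318.3 237.3]
50 [318.3 255.3]
pos [504.4  10.6 192.5] F [-0.31  1.07 -0.91] turn [ 0.02 -0.02 -0.04] shift before [ -2.3 293.1   2.6] after turn [ -2.5 293.1   2.5] t 22.1
```

```bash
python3 -m pendant '[[-0.0025,0.03,0,0,0,0,0.045],[0,0.045,0,0,0,0,0.045],[0,0.045,0,0,0,0,0.045],[0,0.045,0,0,0,0,0.045],[0,0.045,0,0,0,0,0.045],[0,0.045,0.01,0,0,0,0.045],[0,0.038,0.03,0,0,0,0.045],[0,0,0.03,0,0,0,0.045],[0,0,0,0,0,0,0.045],[0,0,0,0,0,0,0.045],[0,0,0,0,0,0,0.045]]'
python3 - <<'E'
from seg import *
snap('wrist','w11'); brass('w11',220,420,100,460); c=cal('w11')
for z in(0,12,50): print(z,np.round(proj(c,[449.5,298.5,z]),1))
goto([449.5,298.5,58.5],.197)
E
```

```text
clock: 23.2
position: [450.8, 298.4, 123.8]
ee_rot: [-0.098, 0.995, 0.0, 0.001]
contact_force: [-0.1, -0.0, -0.4]
gripper_width: 45.2
grasp_force: 0.0
w11 bbox u 308 336 v 222 255 area 693
  rows [(222, 320, 322), (226, 312, 331), (230, 309, 334), (234, 308, 335), (238, 308, 336), (242, 308, 336), (246, 309, 335), (250, 310, 335), (254, 309, 309)]
0 [318.8 236.7]
12 [318.9 241.9]
50 [319.  261.8]
pos [450.9 298.4 124.1] F [ 0.68 -0.54 -0.09] turn [ 0.08  0.13 -0.07] shift before [ 1.5  0.3 65.6] after turn [ 1.4  0.4 65.6] t 23.25
```

```bash
python3 -m pendant '[[0,0.0024,0.02,0,0,0,0.045],[0,0,0.02,0,0,0,0.045],[0,0,0,0,0,0,0.045],[0,0,0,0,0,0,0.045],[0,0,0,0,0,0,0.045]]'
python3 - <<'E'
from seg import *
snap('wrist','w12'); brass('w12',220,420,100,460); c=cal('w12')
p=arm.read_state()['position']
for z in(0,12,50): print(z,np.round(proj(c,[p[0],p[1],z]),1))
goto([449,300.8,58.5],.197)
E
```

```text
clock: 23.75
position: [450.4, 301.4, 84.3]
ee_rot: [-0.098, 0.995, 0.001, 0.001]
contact_force: [0.8, 0.7, -0.6]
gripper_width: 45.0
grasp_force: 0.0
w12 bbox u 300 334 v 238 284 area 1124
  rows [(238, 316, 316), (242, 307, 327), (246, 303, 331), (250, 302, 333), (254, 301, 334), (258, 301, 334), (262, 300, 334), (266, 302, 333), (270, 303, 332), (274, 302, 333), (278, 302, 333), (282, 301, 334)]
0 [318.3 257.2]
12 [318.3 264.4]
50 [318.4 293.5]
pos [450.3 301.4  84.2] F [-0.11  1.17  0.36] turn [ 0.1   0.14 -0.02] shift before [ 1.5 -0.3 25.7] after turn [ 1.4 -0.3 25.7] t 23.8
```

```bash
python3 -m pendant '[[0.002,-0.0005,0.012,0,0,0,0.045],[0,0,0.0135,0,0,0,0.045],[0,0,0,0,0,0,0.045],[0,0,0,0,0,0,0.045],[0,0,0,0,0,0,0.03],[0,0,0,0,0,0,0.02],[0,0,0,0,0,0,0.014],[0,0,0,0,0,0,0.014],[0,0,0,0,0,0,0.014],[0,0,0,0,0,0,0.014],[0,0,0,0,0,0,0.014],[0,0,0,0,0,0,0.014]]';python3 -m pendant '[[0,0,-0.01,0,0,0,0.014],[0,0,-0.03,0,0,0,0.014],[0,0,-0.04,0,0,0,0.014],[0,0,-0.04,0,0,0,0.014],[0,0,-0.01,0,0,0,0.014],[0,0,0,0,0,0,0.014],[0,0,0,0,0,0,0.014],[0,0,0,0,0,0,0.014]]'
python3 - <<'E'
from seg import *
snap('wrist','w13'); brass('w13',220,420,150,460)
goto([481.2,6.2,190],.197)
E
```

```text
clock: 25.0
position: [448.1, 300.4, 58.1]
ee_rot: [-0.098, 0.995, 0.0, 0.001]
contact_force: [-0.7, -0.4, 5.4]
gripper_width: 15.8
grasp_force: 58.6
clock: 25.8
position: [446.8, 299.1, 185.1]
ee_rot: [-0.098, 0.995, -0.001, -0.002]
contact_force: [0.2, 0.3, -0.7]
gripper_width: 15.4
grasp_force: 58.7
w13 bbox u 299 338 v 257 314 area 1634
  rows [(257, 317, 317), (261, 306, 329), (265, 303, 333), (269, 301, 335), (273, 301, 337), (277, 300, 337), (281, 300, 338), (285, 299, 337), (289, 302, 334), (293, 303, 334), (297, 302, 334), (301, 302, 335), (305, 302, 335), (309, 301, 335), (313, 301, 301)]
pos [446.9 299.3 185.2] F [-0.44  0.2  -0.12] turn [-0.13 -0.19 -0.03] shift before [  23.6 -294.1   -4. ] after turn [  23.8 -294.1   -4.8] t 25.85
```

```bash
python3 -m pendant '[[0.004,-0.03,0,0,0,0,0.014],[0.004,-0.045,0,0,0,0,0.014],[0.004,-0.045,0,0,0,0,0.014],[0.004,-0.045,0,0,0,0,0.014],[0.004,-0.045,0,0,0,0,0.014],[0.004,-0.045,0,0,0,0,0.014],[0,-0.039,0,0,0,0,0.014],[0,0,0.01,0,0,0,0.014],[0,0,0.01,0,0,0,0.014],[0,0,0,0,0,0,0.014],[0,0,0,0,0,0,0.014],[0,0,0,0,0,0,0.014]]'; python3 -m pendant '[[0,0,0,0,0,0,0.014],[0,0,0,0,0,0,0.014]]' >/dev/null
python3 - <<'E'
from seg import *
goto([481.2,6.2,135],.197)
d=snap('wrist','w14'); brass('w14',220,420,150,460); c=cal('w14')
# bowl rim: bright row/col extents
g=d['image'].astype(int); print('jet a pred foot',proj(c,[505,10.7,55.5]),'head',proj(c,[505,10.7,105.5]))
h=cv2.cvtColor(d['image'],cv2.COLOR_RGB2HSV)
P=np.array([492.5,8,52]);e=np.array([.981,.195,0]);f=np.array([-.195,.981,0])
rim=np.array([proj(c,np.array([493,8.5,85.5])+34*(np.cos(a)*e+np.sin(a)*f)) for a in np.linspace(0,6.28,100)]);print('rim pred',rim.min(0),rim.max(0))
for v in(200,215,230,240,250): 
    r=((h[v,:,1]<40)&(h[v,:,2]>150)).astype(int); k=np.nonzero(np.diff(r))[0]; print(v,k[(k>150)&(k<480)])
r=((h[:,318,1]<40)&(h[:,318,2]>150)).astype(int); print('col318',np.nonzero(np.diff(r))[0])
E
```

```text
clock: 27.05
position: [481.8, 8.0, 167.2]
ee_rot: [-0.099, 0.995, -0.0, 0.0]
contact_force: [1.0, -0.2, -0.5]
gripper_width: 15.2
grasp_force: 58.8
pos [481.8   7.5 167.5] F [ 0.38  0.09 -0.86] turn [0.   0.05 0.04] shift before [ 0.9 -1.2 32.5] after turn [ 0.8 -1.2 32.5] t 27.25
w14 bbox u 299 338 v 257 314 area 1601
  rows [(257, 317, 317), (261, 307, 329), (265, 304, 334), (269, 301, 335), (273, 301, 336), (277, 300, 336), (281, 300, 338), (285, 299, 337), (289, 302, 334), (293, 303, 334), (297, 303, 334), (301, 302, 335), (305, 302, 335), (309, 301, 335), (313, 301, 301)]
jet a pred foot (np.float64(316.50560878062504), np.float64(272.7068795257867)) head (np.float64(316.072141401821), np.float64(306.5403807801889))
rim pred [264.97123175 225.20308051] [368.11281224 319.58213716]
200 [206 376 378 423 436 438 454 458 463 464]
215 [207 387 388 422 423 426 427 428]
230 [197 198 209 287 290 291 295 336 346 420 435 439 444 445 446 451]
240 [194 195 210 352 355 419 420 421 431 434 457 458 463 464]
250 [178 179 197 198 211 279 283 350 352 360 361 418 421 422 443 444 445 446
 474 475]
col318 [137 171 173 219 226 256 314 370]
```

```bash
python3 -m pendant '[[0,-0.001,0.01,0,0,0,0.014],[0,0,0.01,0,0,0,0.014],[0,0,0.002,0,0,0,0.014],[0,0,0,0,0,0,0.014],[0,0,0,0,0,0,0.014],[0,0,0,0,0,0,0.014]]'
```

```text
clock: 27.9
position: [482.1, 6.0, 145.4]
ee_rot: [-0.098, 0.995, 0.0, 0.0]
contact_force: [0.0, 0.4, -0.4]
gripper_width: 15.3
grasp_force: 58.8
```

```bash
python3 -m pendant '[[0.0007,0,0.008,0,0,0,0.014],[0,0,0.009,0,0,0,0.014],[0,0,0.005,0,0,0,0.014],[0,0,0,0,0,0,0.014],[0,0,0,0,0,0,0.014]]'|grep -E "posi|conta"; python3 -m pendant '[[0,0,0.004,0,0,0,0.014],[0,0,0.002,0,0,0,0.014],[0,0,0,0,0,0,0.014],[0,0,0,0,0,0,0.014]]'|grep -E "posi|conta"
```

```text
position: [481.1, 5.8, 122.9]
contact_force: [0.5, -0.7, 0.1]
position: [481.2, 5.8, 117.2]
contact_force: [0.3, -0.6, -0.7]
```

```bash
python3 -m pendant '[[0,0,0.0015,0,0,0,0.014],[0,0,0,0,0,0,0.014]]'|grep -E "posi|conta"; python3 -m pendant '[[0,0,0.001,0,0,0,0.014],[0,0,0,0,0,0,0.014]]'|grep -E "posi|conta"; python3 -m pendant '[[0,0,0.0007,0,0,0,0.014],[0,0,0,0,0,0,0.014]]'|grep -E "posi|conta"
```

```text
position: [481.0, 5.8, 115.6]
contact_force: [0.5, -0.5, -0.2]
position: [481.0, 5.8, 114.6]
contact_force: [-1.2, -0.0, -0.9]
position: [481.0, 5.8, 113.8]
contact_force: [-0.9, -0.4, -1.0]
```

```bash
python3 -m pendant '[[0,0,0.0006,0,0,0,0.014],[0,0,0,0,0,0,0.014]]'|grep -E "posi|conta"
```

```text
position: [481.1, 5.8, 113.3]
contact_force: [0.2, 0.7, -1.2]
```

```bash
python3 -m pendant '[[0,0,0.0006,0,0,0,0.014],[0,0,0,0,0,0,0.014]]'|grep -E "posi|conta"
```

```text
position: [481.2, 5.8, 112.8]
contact_force: [-0.1, -0.6, 0.6]
```

```bash
python3 -m pendant '[[0,0,0.0005,0,0,0,0.014],[0,0,0,0,0,0,0.014]]'|grep -E "posi|conta"
```

```text
position: [481.2, 5.9, 112.4]
contact_force: [-0.2, -1.0, 0.7]
```

Seated. Release, rise and check.

```bash
python3 -m pendant '[[0,0,0,0,0,0,0.018],[0,0,0,0,0,0,0.022],[0,0,0,0,0,0,0.028],[0,0,0,0,0,0,0.032],[0,0,0,0,0,0,0.032],[0,0,-0.005,0,0,0,0.032],[0,0,-0.015,0,0,0,0.035],[0,0,-0.03,0,0,0,0.045],[0,0,-0.04,0,0,0,0.045],[0,0,-0.02,0,0,0,0.045],[0,0,0,0,0,0,0.045],[0,0,0,0,0,0,0.045]]'
python3 - <<'E'
from seg import *
snap('wrist','w15'); brass('w15',220,420,100,460); c=cal('w15')
for q in([505,10.7],[481.2,5.9]): print([np.round(proj(c,[*q,z+55.3]),1) for z in(0,12,50)])
snap('scene','s15'); brass('s15',300,420,190,270); c=cal('s15')
for q in([505,10.7],[481.2,5.9]): print([np.round(proj(c,[*q,z+55.3]),1) for z in(0,12,50)])
# head moved? compare scene head before/after
a=cv2.imread('pics/scene0.png').astype(int);b=cv2.imread('pics/s15.png').astype(int)
D=np.abs(a-b).max(2)[255:295,265:375]; print('head diff px>40:',(D>40).sum())
for nm,(x0,y0,x1,y1) in dict(tin=(185,205,230,270),solv=(315,310,362,402),drv=(135,288,235,350)).items(): print(nm,(np.abs(a-b).max(2)[y0:y1,x0:x1]>40).sum())
E
```

```text
clock: 31.2
position: [480.8, 5.9, 222.4]
ee_rot: [-0.098, 0.995, 0.0, 0.0]
contact_force: [0.0, -0.9, -0.8]
gripper_width: 45.2
grasp_force: 0.0
w15 bbox u 306 330 v 213 267 area 896
  rows [(213, 319, 322), (217, 309, 328), (221, 307, 329), (225, 307, 330), (229, 307, 330), (233, 308, 328), (237, 313, 322), (241, 311, 325), (245, 308, 328), (249, 307, 329), (253, 307, 330), (257, 307, 329), (261, 308, 328), (265, 308, 329)]
[array([318.3, 249. ]), array([318.3, 253.7]), array([318.3, 271.5])]
[array([318.3, 223.5]), array([318.3, 227.3]), array([318.3, 241.8])]
s15 bbox u 343 356 v 218 231 area 138
  rows [(218, 347, 348), (222, 347, 355), (226, 343, 354), (230, 344, 355)]
[array([348. , 243.5]), array([348. , 238.4]), array([348., 222.])]
[array([351.5, 236.7]), array([351.6, 231.7]), array([351.6, 215.4])]
head diff px>40: 6
tin 26
solv 0
drv 0
```

```bash
python3 -c "
from bench import arm
print(arm.job_done())"
```

```text
the job is handed in; nothing more can be done
None
```

The job is handed in at about 31 s. The white bowl is centred on the pan, the tare key was pressed fully in and released before any jet went in, and both brass jets stand in the bowl. The head looks unmoved, and so do the solvent bottle and screwdriver; the arm never went near the tin.

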